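# Pack the prop wedges head to tail in their tray

### The job

Pack the four blue prop wedges back into the black tray, side by side and alternately head to tail, so that together they fill it as one rectangle. First push the half-drawn wedge fully home between the tray's walls; then turn, set on the tray's front apron and push home the two loose wedges, one after the other, until all four lie flat against the back wall with their front ends flush with the tray's mouth. Leave the stones, calipers, magnifier and brush where they are.

Things in the scene. Friction and masses are not known exactly. Their poses are not given: they have to be found in the camera images.
- tray: Black tray fixed to the table, open to the robot. Origin: on the upper face of its 6 mm floor plate (6 mm above the table), midway between the side walls; x points from mouth to back wall, z up. Floor 186 mm wide (y), x -194 to +70 mm. Walls 30 mm high: back wall's inner face at x = +60 mm, side walls' inner faces at y = +85 and -85 mm (8 mm thick, x -58 to +60 mm). A home wedge has its origin at x = 0.
- mouth (a point): Middle of the tray's mouth, on its floor, at tray x = -60 mm: front ends of home wedges lie on this line. The floor before it (134 mm) is a bare apron. The 4 wedges need 160 of the 170 mm between the side walls, so they fit only alternately, slant to slant, straight side to straight side; the last one may need up to about 20 N, as it shoves the others aside.
- wedge_a: Loose blue wedge on the table, any yaw, 0.11 to 0.22 kg. 120 mm long (x), 40 mm high, 50 mm wide at the thick end (x = -60 mm), 30 mm at the thin end (x = +60 mm). Straight side at y = +20 mm; the other slants from y = -30 mm (thick end) to -10 mm (thin end), a pale line on top beside it. Origin: underside, mid-length, mid-width there (y -20 to +20 mm); x to the thin end, z up.
- wedge_b: Loose blue wedge, the same in size and axes as wedge_a, on the table at any yaw. Either loose wedge may take either free place: the one beside wedge_c goes thick end to the back, the last one, along the side wall at tray y = +85 mm, goes thin end to the back.
- wedge_c: The half-drawn blue wedge, same size and axes as wedge_a. It stands 50 to 80 mm out of the mouth beside wedge_d, a little askew but the right way round: thin end to the back, slant towards wedge_d, origin near tray y = -19 mm.
- wedge_d: Blue wedge already home in the tray, same size and axes as wedge_a: straight side along the side wall at tray y = -85 mm, thick end to the back wall (its x points against the tray's x), origin near tray y = -64 mm.
- stone_core: Ochre-yellow faceted stone nodule, 90 x 65 mm, 55 mm high; origin under its middle. Bystander: it lies among the wedges' places.
- stone_flake: Darker ochre flat stone flake, 85 x 60 mm, 22 mm high; origin under its middle. Bystander.
- stone_block: Pale stone lump, 110 x 80 mm, 60 mm high; origin under its middle. Bystander.
- calipers: Steel calipers with black slide, about 155 x 65 mm, 12 mm high, lying flat. Bystander.
- loupe: Black round magnifier, 48 mm diameter, 44 mm high, standing upright. Bystander.
- brush: Hand brush lying flat, its handle along its x. Bystander.
Things that resemble listed ones, but are neither listed nor needed, are in the scene too. What is shaped like the wedge_b but pink or turquoise is not meant.

How it is judged:
On the way, in this order (a step that is already met when the one before it is completed fails the run):
1. the half-drawn wedge is pushed fully home (x of wedge_c in the frame of tray between -0.006 and 0.006 m and y of wedge_c in the frame of tray between -0.075 and 0.075 m and z of wedge_c in the frame of tray between -0.004 and 0.005 m and angle between wedge_c's own z axis and vertical below 0.06 rad and angle between the x axis of wedge_c and the x axis of tray, either way round below 0.1 rad), for 0.2 s.
2. one of the loose wedges is home beside it (((x of wedge_a in the frame of tray between -0.006 and 0.006 m and y of wedge_a in the frame of tray between -0.075 and 0.075 m and z of wedge_a in the frame of tray between -0.004 and 0.005 m and angle between wedge_a's own z axis and vertical below 0.06 rad and angle between the x axis of wedge_a and the x axis of tray, either way round below 0.1 rad) or (x of wedge_b in the frame of tray between -0.006 and 0.006 m and y of wedge_b in the frame of tray between -0.075 and 0.075 m and z of wedge_b in the frame of tray between -0.004 and 0.005 m and angle between wedge_b's own z axis and vertical below 0.06 rad and angle between the x axis of wedge_b and the x axis of tray, either way round below 0.1 rad))), for 0.2 s.
At the end, for the whole second after the job is handed in: All four wedges lie flat on the tray's floor between its walls, at rest, each pushed in to within 6 mm of the back wall (so flush with the mouth within about 6 mm) and in line with the tray within 0.1 rad; the tray's width lets them all in only alternately head to tail (all of step 1 and x of wedge_a in the frame of tray between -0.006 and 0.006 m and y of wedge_a in the frame of tray between -0.075 and 0.075 m and z of wedge_a in the frame of tray between -0.004 and 0.005 m and angle between each of wedge_a, wedge_b, wedge_d's own z axis and vertical below 0.06 rad and angle between the x axis of each of wedge_a, wedge_b, wedge_d and the x axis of tray, either way round below 0.1 rad and linear speed of each of wedge_a, wedge_b, wedge_c, wedge_d below 0.02 m/s and angular speed of each of wedge_a, wedge_b, wedge_c, wedge_d below 0.2 rad/s and x of wedge_b in the frame of tray between -0.006 and 0.006 m and y of wedge_b in the frame of tray between -0.075 and 0.075 m and z of wedge_b in the frame of tray between -0.004 and 0.005 m and x of wedge_d in the frame of tray between -0.006 and 0.006 m and y of wedge_d in the frame of tray between -0.075 and 0.075 m and z of wedge_d in the frame of tray between -0.004 and 0.005 m); the robot touches nothing.
It fails at once if a stone, the calipers, the magnifier or the brush is shifted more than 30 mm (distance of any of stone_core, stone_flake, stone_block, calipers, loupe, brush from where it was at the start of the episode above 0.03 m).
It also fails if it takes over 72 s, if anything falls off the work surface, if the arm or the gripper's body presses on something with over 40 N, if the wrist force passes 120 N, or if a joint passes its speed limit or range.

### The arm

A 6-joint arm with a two-finger parallel gripper is mounted at the origin on the work surface. World frame = base frame: x ahead of the robot, y to its left, z up, the work surface at z = 0. Lengths are in m, angles in rad, forces in N, time in s.
With the tool pointing down it reaches from about 0.275 to 0.725 m from the base axis. Payload 5.6 kg.
Tool frame: the origin (TCP) lies between the finger pads; the fingertips stand 19 mm ahead of it and the grasp point (between the pads) is the TCP; z points along the fingers, y is the line along which they close (so a half turn about z gives the same grasp; the last joint's range is limited). The gripper opens to 85 mm and grips with 20 to 120 N. Pads are 22 mm wide; open, the fingers measure 114 mm over their backs; the gripper's body (76 mm by 85 mm) begins 54 mm behind the grasp point. The pads swing forward as they close: fully open they stand 13 mm farther back than shut.
Start: joints at [0.285, 0.255, 0.108, 0, -1.424, -0.285], TCP at [0.55, 0, 0.25] pointing down, gripper open.
Joint ranges: [-2.95, 2.95], [-1.21, 1.97], [-1.09, 1.5], [-2.87, 1.71], [-2.94, -0.07], [-3.05, 3.05]. Speed limits (rad/s): [2.57, 2.57, 3.14, 3.14, 3.14, 3.14].

### API

Orientations are given as a rotation vector (axis times angle).
In Python, from rig import * gives the robot as it stands. The module is installed in compiled form; this text tells all that it offers. Calls block until the motion is done:
- reach(position, orientation): joint-space move of the TCP to a pose.
- line_to(position, frame=None, speed=0.15, force_limit=None): straight line of the TCP; frame=None keeps the orientation; speed is the mean speed in m/s. With force_limit (N) it stops when the force on the tool has changed by that much, and returns True; else False.
- set_joints(angles): joint-space move.
- gripper_to(opening): opening from 0.0 (shut) to 1.0 (fully open); the grip force is fixed at half the most; returns when the fingers have stopped.
- dwell(seconds).
- solve_ik(position, orientation): joint angles nearest the present ones, or None.
- state(): the state.
- grab_frame(name): name is "scene" or "side" or "wrist"; returns a dict with "color" (480x640x3 uint8, red, green, blue), "K" (3x3 intrinsics, pixels), "k1" (the pictures are not rectified: a ray, as slopes to the right and down, at radius r is drawn at 1 + k1 r^2 times it, then the intrinsics apply), "T" (4x4, takes a point from camera to world coordinates); the wrist camera has in their place "mount" (4x4, takes a point from camera to tool coordinates, whose origin is the TCP and whose axes are the flange's). Camera axes: x right, y up, looking along -z (the intrinsics and any distortion apply to the point x, -y, -z); pixel columns grow to the right and rows downward; lengths in m; the calibration is good to about 2 mm. A picture is of the moment at which its call begins: read the wrist's pose just before it. There is no depth.
A pose or a line that the arm cannot do raises PlanningError and nothing moves.
- hand_in(): hands the job in; it is judged then, once.
Trained networks look in the newest picture that a camera, given by its name, has taken for a name from the list of things; names that differ only in an ending like _2 or _b are one class to them, and where a whole thing is asked for, a point or a joint stands for the part that bears it (a point fixed in the world has none). Each returns a list of dicts, best first, with "conf" (0 to 1); they miss things now and then, are a little off and sometimes report something else, mostly with a low value. They report only what shows in the picture. A call takes as long as a camera call. They do not tell look-alikes from the thing itself.
- search_frame(target, camera): "box" ([left, top, right, bottom] in pixels, round what is visible of it).
The state is a dict: "clock": time; "q": joint angles; "joint_vel": joint speeds; "joint_efforts": joint torques, N m; "tcp_pos": TCP position; "eef_rot": TCP orientation; "contact_force": force on the tool from outside, world axes, zero at the start; "torque": the same for the moment, N m; "opening": opening from 0.0 (shut) to 1.0 (fully open); "grip_force": force on a finger pad.
Only numpy, scipy, OpenCV 4.12 (cv2) and the standard library are available. Lean on these libraries where they do the work, as an engineer would, in place of code of your own. Each camera call takes 0.05 s, during which the arm holds its last target. There are 200 camera calls.

## Working session

There is one attempt and no reset: what is moved stays moved. The work goes in short steps, each a Python script; the robot and the scene stay as the last script left them, time stands still between calls to the robot, and variables do not carry over. Pictures are saved under pics/ and viewed, at most 10 in all, crops included, and the job is handed in when it is done.

```bash
mkdir -p pics; ls; python3 - <<'E'
from rig import *
import cv2,numpy as np
for n in ("scene","side","wrist"):
    s=state(); f=grab_frame(n); cv2.imwrite(f"pics/{n}0.png",f["color"][...,::-1])
    print(n,f["K"].tolist(),f["k1"],np.round(f.get("T",f.get("mount")),4).tolist())
    for t in ("wedge_a","tray"): print(t,[(round(d["conf"],2),np.round(d["box"]).tolist()) for d in search_frame(t,n)])
print(s)
E
```

```text
pics
scene [[587.2230733386092, 0.0, 322.9488341774756], [0.0, 587.2230733386092, 239.25364308673485], [0.0, 0.0, 1.0]] 0.007443200711377577 [[-0.6798, -0.439, 0.5875, 1.5233], [0.7331, -0.3839, 0.5615, 1.0619], [-0.021, 0.8124, 0.5828, 1.128], [0.0, 0.0, 0.0, 1.0]]
wedge_a [(0.92, [221.0, 212.0, 256.0, 235.0]), (0.85, [292.0, 173.0, 326.0, 190.0]), (0.83, [369.0, 232.0, 392.0, 261.0]), (0.75, [376.0, 266.0, 408.0, 300.0]), (0.72, [240.0, 245.0, 273.0, 277.0]), (0.71, [273.0, 197.0, 306.0, 216.0]), (0.62, [267.0, 241.0, 299.0, 273.0])]
tray [(0.8, [233.0, 234.0, 332.0, 301.0]), (0.75, [340.0, 305.0, 370.0, 328.0])]
side [[598.9369849703842, 0.0, 310.21625849655084], [0.0, 598.9369849703842, 241.6049372858412], [0.0, 0.0, 1.0]] -0.006482840041675728 [[0.9708, 0.1606, -0.1781, 0.155], [-0.2396, 0.6172, -0.7494, -1.1512], [-0.0104, 0.7702, 0.6377, 1.0394], [0.0, 0.0, 0.0, 1.0]]
wedge_a [(0.93, [280.0, 174.0, 302.0, 210.0]), (0.88, [374.0, 237.0, 422.0, 274.0]), (0.86, [192.0, 349.0, 254.0, 381.0]), (0.83, [344.0, 237.0, 390.0, 268.0]), (0.68, [387.0, 321.0, 407.0, 350.0]), (0.59, [239.0
[... 597 characters left out ...]
308.0])]
{'clock': 0.3, 'q': array([ 2.84603266e-01,  2.55326795e-01,  1.07826102e-01, -1.74867907e-04,
       -1.42390013e+00, -2.84586051e-01]), 'joint_vel': array([-0.00199586, -0.00136998,  0.00272176,  0.00149039,  0.00185778,
        0.00096099]), 'joint_efforts': array([ 5.89415104e-04, -3.85968196e+01,  2.37692267e+01,  5.35881579e+00,
       -3.30241855e-03, -1.68516107e-05]), 'tcp_pos': array([5.49851081e-01, 4.65994794e-05, 2.49988547e-01]), 'eef_rot': array([ 2.22111582e+00, -2.22113455e+00, -6.94148702e-04]), 'contact_force': array([-0.9430827 , -0.278201  , -0.03451435]), 'torque': array([-0.00171662,  0.03556994,  0.00502416]), 'grip_force': 0.0, 'opening': 1.0026233874262795}
```

```bash
python3 - <<'E'
import cv2
a=cv2.imread("pics/scene0.png")[150:350,190:430]
cv2.imwrite("pics/s1.png",cv2.resize(a,(720,600),interpolation=cv2.INTER_CUBIC))
a=cv2.imread("pics/side0.png")[160:400,170:450]
cv2.imwrite("pics/s2.png",cv2.resize(a,(700,600),interpolation=cv2.INTER_CUBIC))
E
```

```text
(no output)
```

View pics/s1.png

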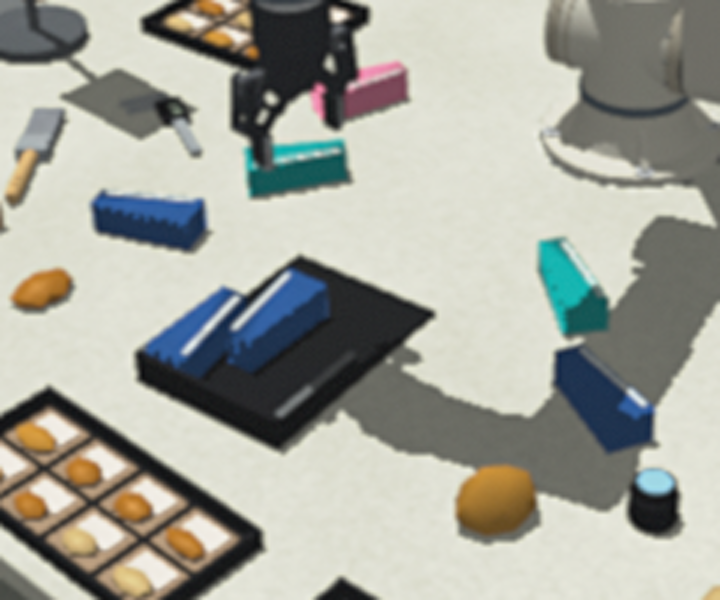

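View pics/s2.png

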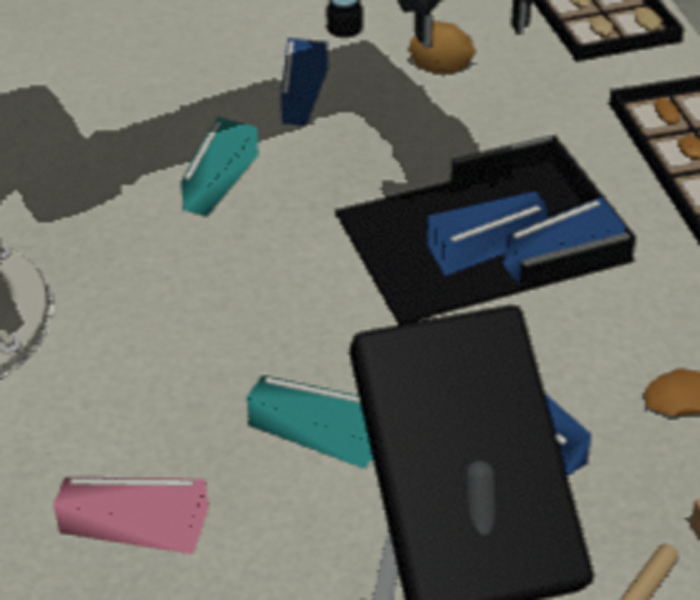

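View pics/wrist0.png

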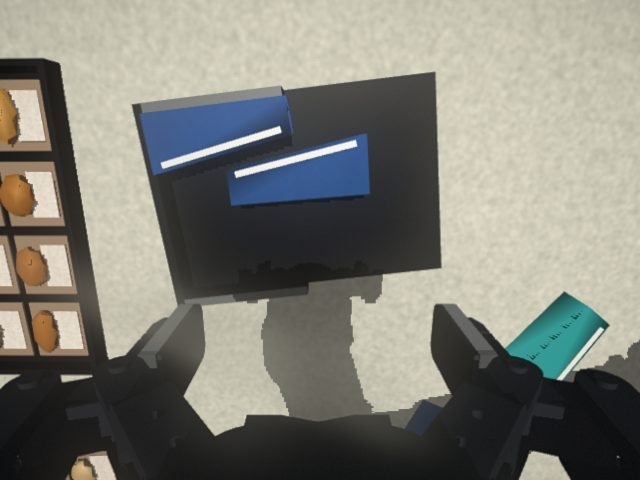

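```bash
cat > h.py <<'E'
import numpy as np, cv2
from scipy.optimize import minimize, least_squares
from scipy.spatial.transform import Rotation as R
DOWN=np.array([[0,-1,0],[-1,0,0],[0,0,-1.]])
V=np.array([[-.06,-.03,0],[-.06,.02,0],[.06,.02,0],[.06,-.01,0]]); V=np.vstack([V,V+[0,0,.04]])
class Cam:
    def __init__(s,f,st=None):
        s.K,s.k1=f["K"],f["k1"]
        if "T" in f: s.T=f["T"]
        else:
            P=np.eye(4);P[:3,:3]=R.from_rotvec(st["eef_rot"]).as_matrix();P[:3,3]=st["tcp_pos"]; s.T=P@f["mount"]
    def proj(s,X):
        c=(np.asarray(X)-s.T[:3,3])@s.T[:3,:3]; r=np.c_[c[:,0],-c[:,1]]/-c[:,2:3]
        r=r*(1+s.k1*(r**2).sum(1,keepdims=True)); return r*[s.K[0,0],s.K[1,1]]+s.K[:2,2]
    def ray(s,p,z):
        d=(np.asarray(p,float)-s.K[:2,2])/[s.K[0,0],s.K[1,1]]; r=d/(1+s.k1*(d**2).sum())
        v=s.T[:3,:3]@[r[0],-r[1],-1]; o=s.T[:3,3]; return o+v*(z-o[2])/v[2]
def pose(X,p,z=0):
    c,s=np.cos(p[2]),np.sin(p[2]); return X@np.array([[c,s,0],[-s,c,0],[0,0,1]])+[p[0],p[1],z]
def bluemask(img):
    h=cv2.cvtColor(img,cv2.COLOR_RGB2HSV)
    m=((h[...,0]>102)&(h[...,0]<128)&(h[...,1]>110)&(h[...,2]>25)).astype(np.uint8)
    return cv2.morphologyEx(m,cv2.MORPH_CLOSE,np.ones((9,9)))
def blobs(m,amin=150):
    n,l,st,c=cv2.connectedComponentsWithStats(m)
    return [(l==i,c[i]) for i in range(1,n) if st[i,4]>amin]
def fit(cam,mask,p0,z=0,yaws=12):
    m=mask.astype(np.uint8)
    ys,xs=np.nonzero(m); x0,y0=max(xs.min()-40,0),max(ys.min()-40,0); m=m[y0:ys.max()+40,x0:xs.max()+40]
    def cost(p):
        q=cv2.convexHull((cam.proj(pose(V,p,z))-[x0,y0]).astype(np.float32))
        t=np.zeros((m.shape[0]*2,m.shape[1]*2),np.uint8)
        cv2.fillConvexPoly(t,np.round((q*2+.5)*16).astype(np.int32),1,shift=4)
        M=cv2.resize(m,None,fx=2,fy=2,interpolation=cv2.INTER_NEAREST)
        return 1-(t&M).sum()/max((t|M).sum(),1)
    best=[]
    for a in (np.arange(yaws)*2*np.pi/yaws if yaws>1 else [p0[2]]):
        s=np.array([[0,0,0],[.02,0,0],[0,.02,0],[0,0,.3]])+[p0[0],p0[1],a]
        r=minimize(cost,s[0],method="Nelder-Mead",options=dict(initial_simplex=s,xatol=2e-4,fatol=1e-4,maxiter=150)); best.append((r.fun,r.x))
    best.sort(key=lambda b:b[0]); return best
def show(b): return [(round(f,3),np.round([*x[:2],np.arctan2(np.sin(x[2]),np.cos(x[2]))],4).tolist()) for f,x in b[:3]]
E
python3 - <<'E'
from rig import *
from h import *
st=state(); f=grab_frame("wrist"); w=Cam(f,st)
pts={(-.194,-.093,0):(435,72),(-.194,.093,0):(441,268),(.07,-.093,.03):(133,103),(-.058,-.093,.03):(281,88),(.07,.093,.03):(178,303)}
X=np.array(list(pts));U=np.array(list(pts.values()))
r=least_squares(lambda p:(w.proj(pose(X,p,.006))-U).ravel(),[.62,-.02,0],loss='soft_l1')
print("tray",r.x,r.fun.round(1)); tray=r.x
m=bluemask(f["color"])
for b,c in blobs(m,800):
    print(c,b.sum()); 
    if c[1]<230: print(show(fit(w,b,w.ray(c,.03)[:2],.006)))
g=grab_frame("scene"); s=Cam(g); m=bluemask(g["color"])
for b,c in blobs(m): print("scene",c,b.sum(),show(fit(s,b,s.ray(c,.02)[:2])))
np.save("tray.npy",tray)
E
```

```text
tray [ 0.62637072 -0.01111179  0.10937997] [ 1.6 -0.4  0.7  0.8 -3.5  0.4  0.6 -3.1 -2.4  4.4]
[210.88676126 130.11709602] 7259
[(np.float64(0.064), [0.6325, -0.0745, -3.0309]), (np.float64(0.064), [0.6326, -0.0745, -3.0266]), (np.float64(0.064), [0.6327, -0.0746, -3.026])]
[304.54769098 174.18961301] 6951
[(np.float64(0.016), [0.566, -0.0365, 0.0842]), (np.float64(0.016), [0.566, -0.0365, 0.0843]), (np.float64(0.016), [0.566, -0.0365, 0.0848])]
scene [635.40684411 111.93155894] 263 [(np.float64(0.3), [-1.1982, 0.3995, -2.8941]), (np.float64(0.3), [-1.1988, 0.3992, -2.8997]), (np.float64(0.301), [-1.1981, 0.399, -2.8923])]
scene [117.15938303 194.08997429] 389 [(np.float64(0.161), [0.6976, -0.763, 1.0646]), (np.float64(0.161), [0.6976, -0.7624, 1.0625]), (np.float64(0.162), [0.6976, -0.763, 1.0692])]
scene [239.8893617 222.7212766] 470 [(np.float64(0.238), [0.5222, -0.291, -1.3251]), (np.float64(0.241), [0.523, -0.2921, -1.3182]), (np.float64(0.241), [0.5228, -0.2907, -1.3539])]
scene [133.76307692 238.66461538] 325 [(np.float64(0.431), [0.8086, -0.4748, 1.4126]), (np.float64(0.433), [0.8151, -0.4851, -1.6908]), (np.float64(0.434), [0.8086, -0.473, 1.4484])]
scene [270.76955425 258.67535744] 1189 [(np.float64(0.385), [0.5961, -0.0556, 2.6622]), (np.float64(0.385), [0.5918, -0.0559, 2.6643]), (np.float64(0.386), [0.5893, -0.0543, 2.6387])]
scene [390.46582734 283.97302158] 556 [(np.float64(0.238), [0.4334, 0.2829, -2.118]), (np.float64(0.239), [0.4352, 0.2846, -2.1222]), (np.float64(0.239), [0.4351, 0.2846, -2.1239])]
```

```bash
cat > r.py <<'E'
from rig import *
from h import *
tray=np.load("tray.npy")
def ori(a,near=None):
    """rotvec, tool down, tool y along world angle a (mod pi); picks the half turn nearest to joint-6 zero"""
    out=[]
    for b in (a,a+np.pi):
        y=np.array([np.cos(b),np.sin(b),0]);z=np.array([0,0,-1.]);out.append(R.from_matrix(np.c_[np.cross(y,z),y,z]).as_rotvec())
    return out
def best(pos,a):
    c=[(o,solve_ik(list(pos),list(o))) for o in ori(a)]
    c=[(o,q) for o,q in c if q is not None]
    return min(c,key=lambda t:abs(t[1][5]))[0] if c else None
def T(x,y,z=0): return pose(np.array([[x,y,z]]),tray,.006)[0]
def push(y,far=-.064,limit=28,x0=-.19,o=None):
    gripper_to(0.0)
    o=best(T(x0,y,.1),tray[2]+np.pi/2)
    reach(T(x0,y,.1),o); line_to(T(x0,y,.025),speed=.2)
    r=line_to(T(far,y,.025),speed=.06,force_limit=limit)
    p=state(); d=(p["tcp_pos"]-[*tray[:2],0]); c,s=np.cos(tray[2]),np.sin(tray[2])
    print("push stop",r,"tray x",c*d[0]+s*d[1],"F",p["contact_force"].round(1),"clock",p["clock"])
    line_to(T(-.10,y,.025)); line_to(T(-.12,y,.12),speed=.25)
def look(pos,a,z=0,p0=None,yaws=12):
    o=best(pos,a); reach(pos,o); dwell(.3); st=state(); f=grab_frame("wrist"); return f,Cam(f,st)
E
python3 - <<'E'
from r import *
push(-.022)
f,w=look([.55,0,.25],np.pi)
cv2.imwrite("pics/w1.png",f["color"][...,::-1])
for b,c in blobs(bluemask(f["color"]),800): print(c,b.sum())
print(state()["clock"])
E
```

```text
push stop False tray x -0.06994232359502037 F [-16.3   0.3  10.6] clock 5.6167
[222.82661483 155.87483801] 14661
8.4417
```

View pics/w1.png

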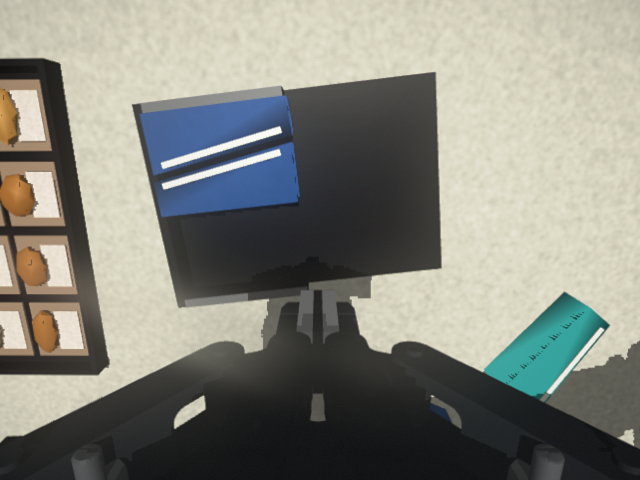

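```bash
cat >> r.py <<'E'
def pick_ori(gp,yaw,pp,pyaw):
    c=[]
    for k in (0,1):
        a,b=ori(yaw+np.pi/2)[k],None
        b=R.from_rotvec([0,0,pyaw-yaw])*R.from_rotvec(a); b=b.as_rotvec()
        q1,q2=solve_ik(list(gp),list(a)),solve_ik(list(pp),list(b))
        print(k,None if q1 is None else q1[5],None if q2 is None else q2[5])
        if q1 is not None and q2 is not None: c.append((max(abs(q1[5]),abs(q2[5])),a,b))
    return min(c,key=lambda t:t[0])[1:]
E
python3 - <<'E'
from r import *
g=grab_frame("scene"); s=Cam(g)
print("loupe",[(round(d["conf"],2),s.ray([(d["box"][0]+d["box"][2])/2,(d["box"][1]+d["box"][3])/2],.022).round(3)) for d in search_frame("loupe","scene")[:2]])
gripper_to(1.0)
for i,p0 in enumerate([(.435,.283,-2.12)]):
    a,b=pick_ori([p0[0],p0[1],.25],p0[2],T(-.115,.023,.1),tray[2]+np.pi)
    reach([p0[0],p0[1],.25],a); dwell(.3); st=state(); f=grab_frame("wrist"); w=Cam(f,st)
    cv2.imwrite("pics/l1.png",f["color"][...,::-1])
    for b,c in blobs(bluemask(f["color"]),800): print(c,b.sum(),show(fit(w,b,w.ray(c,.03)[:2])))
print(state()["clock"])
E
```

```text
loupe [(0.79, array([0.525, 0.414, 0.022]))]
0 1.7135146883001795 1.3738984592376298
1 -1.4280779652896136 -1.7676941943521638
[319.69673606 208.62914418] 3891 [(np.float64(0.375), [0.4363, 0.277, -1.9677]), (np.float64(0.375), [0.4347, 0.2795, -2.0107]), (np.float64(0.375), [0.4371, 0.2746, -1.9136])]
[614.24223602 360.19971333] 2093 [(np.float64(0.257), [0.6509, -0.0716, -1.3558]), (np.float64(0.258), [0.6512, -0.0721, -1.3598]), (np.float64(0.258), [0.6507, -0.0713, -1.366])]
11.4167
```

View pics/l1.png

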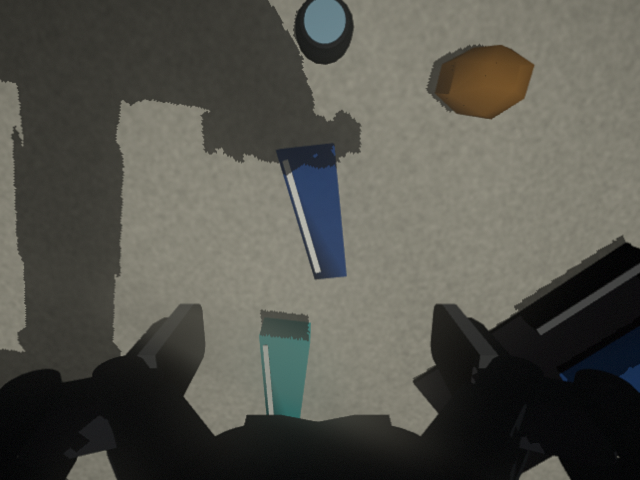

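```bash
cat >> r.py <<'E'
def mask2(img):
    h=cv2.cvtColor(img,cv2.COLOR_RGB2HSV)
    return ((h[...,0]>100)&(h[...,0]<130)&(h[...,1]>100)&(h[...,2]>12)).astype(np.uint8)
def fithull(cam,img,p0,z=0):
    """merge blue parts near the predicted centre, take convex hull, fit"""
    u=cam.proj([[p0[0],p0[1],.02]])[0]
    m=cv2.morphologyEx(mask2(img),cv2.MORPH_OPEN,np.ones((3,3)))
    ys,xs=np.nonzero(m); k=np.hypot(xs-u[0],ys-u[1])<110
    hull=cv2.convexHull(np.c_[xs[k],ys[k]].astype(np.int32)); M=np.zeros(m.shape,np.uint8); cv2.fillConvexPoly(M,hull,1)
    return fit(cam,M>0,p0[:2],z)
E
python3 - <<'E'
from r import *
img=cv2.imread("pics/l1.png")[...,::-1].copy(); st=state(); w=Cam(grab_frame("wrist"),st)
b=fithull(w,img,(.435,.283)); print(show(b))
o=cv2.polylines(img[...,::-1].copy(),[np.round(cv2.convexHull(w.proj(pose(V,b[0][1])).astype(np.float32))).astype(int)],True,(0,255,0),1)
cv2.imwrite("pics/l1o.png",cv2.resize(o[130:300,230:400],(510,510)))
E
```

```text
[(np.float64(0.329), [0.4396, 0.2765, -1.9237]), (np.float64(0.329), [0.4369, 0.2788, -1.9733]), (np.float64(0.33), [0.4401, 0.2771, -1.9793])]
```

View pics/l1o.png

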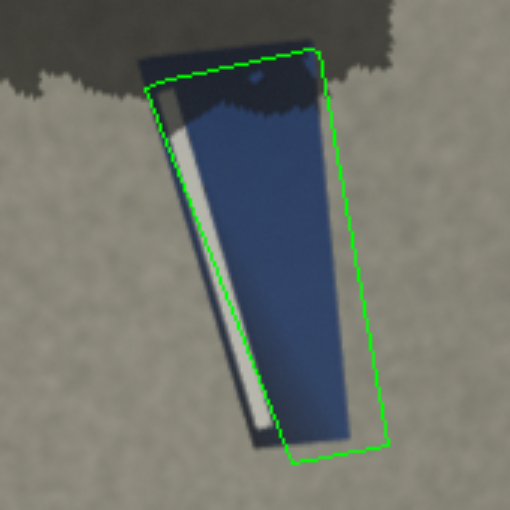

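```bash
cat >> r.py <<'E'
def fitpts(cam,pts,z=0,p0=None):
    """pts: top corners thick-slant, thick-straight, thin-straight, thin-slant"""
    r=least_squares(lambda p:(cam.proj(pose(V[4:],p,z))-pts).ravel(),p0,loss='soft_l1'); print("fit",r.x.round(4),r.fun.round(1)); return r.x
E
python3 - <<'E'
from r import *
st=state(); f=grab_frame("wrist"); w=Cam(f,st)
p=fitpts(w,np.array([(276.3,150),(335.3,144),(346.7,275.7),(314.7,279)]),0,(.44,.28,-2.0))
img=f["color"].astype(int); print(img[152,282],img[270,311],img[200,320],img[146,320],img[140,300])
gripper_to(.85)
gx,gy=.02,.0017
g=pose(np.array([[gx,gy,.024]]),p)[0]
tp=np.array([-.095,.023,tray[2]+np.pi]) 
pp=T(tp[0]-gx,tp[1]-gy,.024)
a,b=pick_ori(g+[0,0,.1],p[2],pp+[0,0,.1],tp[2])
reach(g+[0,0,.08],a); print(line_to(g,speed=.12,force_limit=15)); gripper_to(0.0)
s=state(); print(s["opening"],s["grip_force"],s["tcp_pos"])
line_to(g+[0,0,.13],speed=.2); s=state(); print(s["opening"],s["grip_force"],s["contact_force"],s["clock"])
np.savez("g.npz",pp=pp,b=b)
E
```

```text
fit [ 0.4365  0.2834 -2.0177] [-0.  -0.4 -0.1 -0.7  0.2  0.8 -0.   0.7]
[32 38 47] [131 130 118] [ 48  67 102] [32 38 47] [64 62 57]
0 1.8312855551263256 1.3773321603088133
1 -1.3103070984634673 -1.76426049328098
False
0.43339769860001964 58.559245839715004 [0.43000849 0.26503798 0.02497682]
0.43485188059235663 57.98318155109882 [-1.23094401 -0.63428373 -2.6934769 ] 16.3917
```

```bash
python3 - <<'E'
from r import *
z=np.load("g.npz"); pp=z["pp"]+T(0,.003)-T(0,0); b=z["b"]
reach(pp+[0,0,.09],b); 
print(line_to(pp+[0,0,.0015],speed=.12,force_limit=15), state()["tcp_pos"]-pp); gripper_to(.8); line_to(pp+[0,0,.12],speed=.3)
push(.0265+.0)
g=best([.55,0,.25],np.pi); reach([.55,0,.25],g); dwell(.2)
f=grab_frame("wrist"); cv2.imwrite("pics/w2.png",f["color"][...,::-1]); print(state()["clock"])
E
```

```text
True [-0.00135003  0.00059593  0.00101108]
push stop False tray x -0.07015977575419476 F [-17.2  -0.2  11.2] clock 25.2083
27.85
```

View pics/w2.png

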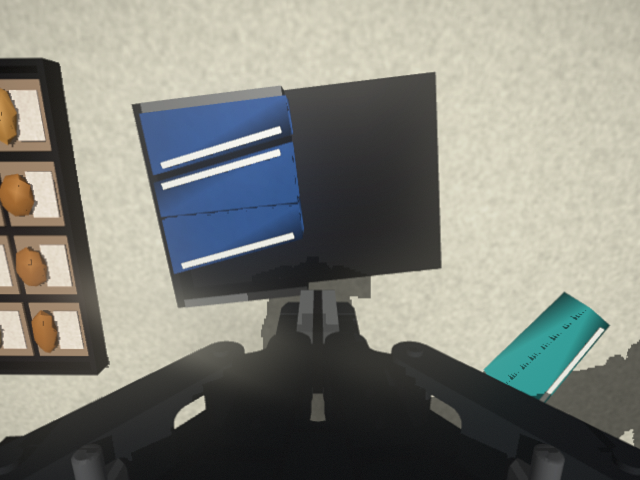

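```bash
python3 - <<'E'
from r import *
p0=(.522,-.291,-1.33)
a,b=pick_ori([p0[0],p0[1],.22],p0[2],T(-.115,.062,.1),tray[2])
gripper_to(.85)
reach([p0[0],p0[1],.25],a); dwell(.3); st=state(); f=grab_frame("wrist"); w=Cam(f,st)
cv2.imwrite("pics/l2.png",f["color"][...,::-1]); print(st["clock"])
o=f["color"][100:325,180:480,::-1]; cv2.imwrite("pics/l2c.png",cv2.resize(o,(800,600),interpolation=cv2.INTER_CUBIC))
E
```

```text
0 -2.6535516494849585 -1.8460408747738586
1 0.4880410041048351 1.295551778815934
29.9583
```

View pics/l2c.png

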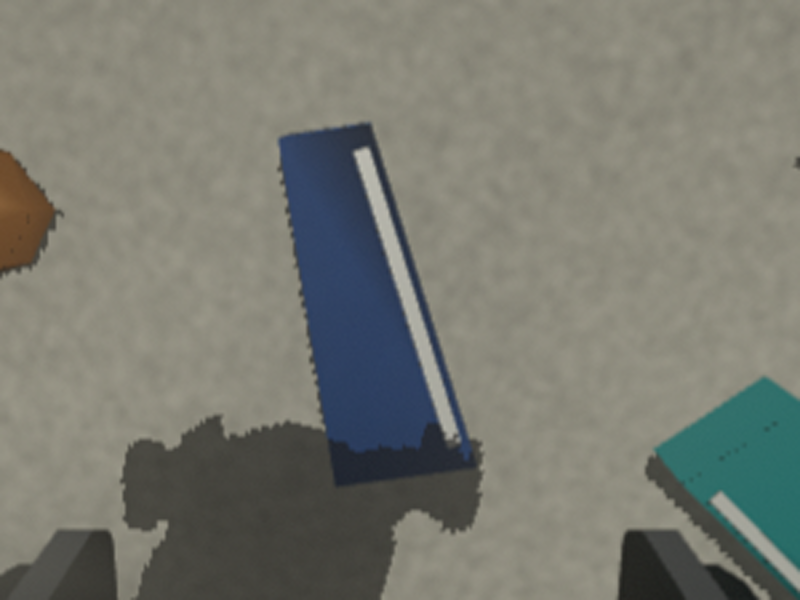

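```bash
python3 - <<'E'
from r import *
st=state(); f=grab_frame("wrist"); w=Cam(f,st)
p=fitpts(w,np.array([(477,466),(336,486),(279,137),(371,123)])*.375+[180,100],0,(.522,-.291,-1.33))
gx,gy=-.02,-.0017
g=pose(np.array([[gx,gy,.024]]),p)[0]
tp=np.array([-.095,.058,tray[2]]); pp=T(tp[0]+gx,tp[1]+gy,.024)
a,b=pick_ori(g+[0,0,.1],p[2],pp+[0,0,.1],tp[2])
reach(g+[0,0,.08],a); print(line_to(g,speed=.12,force_limit=15)); gripper_to(0.0)
line_to(g+[0,0,.14],speed=.2); s=state(); print(s["opening"],s["grip_force"],s["contact_force"],s["clock"])
if s["opening"]>.3:
    reach(pp+[0,0,.09],b)
    print(line_to(pp+[0,0,.0015],speed=.12,force_limit=15), state()["tcp_pos"]-pp); gripper_to(.8); line_to(pp+[0,0,.12],speed=.3)
    push(.053,far=-.062,limit=32)
    o=best([.55,0,.25],np.pi); reach([.55,0,.25],o); dwell(.2)
f=grab_frame("wrist"); cv2.imwrite("pics/w3.png",f["color"][...,::-1]); print(state()["clock"])
E
```

```text
fit [ 0.5216 -0.291  -1.1847] [ 0.4  0.5 -0.2  0.3 -0.4 -0.3  0.2 -0.3]
0 -2.5348603214631455 -1.834659527176818
1 0.6067323321266467 1.306933126412975
False
0.5093573065270025 59.62711740285158 [-0.54335283 -0.35267112 -2.1310598 ] 32.7333
True [-0.00133153 -0.00113941  0.00116953]
push stop True tray x -0.07106124892577886 F [ 0.4  0.1 -0.7] clock 39.2417
41.7917
```

View pics/w3.png

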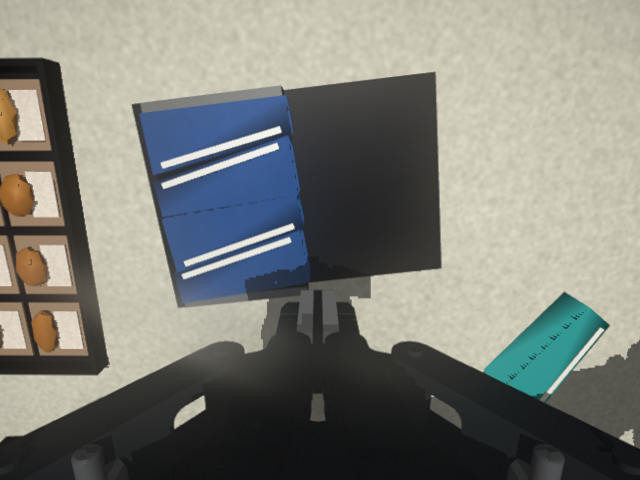

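```bash
python3 - <<'E'
from r import *
st=state(); w=Cam(grab_frame("wrist"),st); c,s=np.cos(tray[2]),np.sin(tray[2])
for n in ("w1","w2","w3"):
    im=cv2.imread(f"pics/{n}.png").min(2)[90:300,140:310]; m=(im>130).astype(np.uint8)
    for b,ce in blobs(m,150):
        ys,xs=np.nonzero(b); i,j=xs<xs.min()+3,xs>xs.max()-3
        e=[w.ray((xs[k].mean()+140,ys[k].mean()+90),.046)[:2]-tray[:2] for k in (i,j)]
        print(n,[(np.array([c*v[0]+s*v[1],-s*v[0]+c*v[1]])*1e3).round(1).tolist() for v in e])
E
```

```text
w1 [[54.7, -95.6], [-56.7, -85.9]]
w1 [[49.3, -40.8], [-52.8, -57.6]]
w1 [[78.5, 6.2], [63.7, 77.2]]
w1 [[52.2, -23.6], [-49.6, -39.8]]
w2 [[54.6, -95.9], [-56.6, -86.0]]
w2 [[49.8, -41.1], [-52.7, -57.6]]
w2 [[78.7, 6.9], [64.4, 76.4]]
w2 [[52.9, -23.9], [-49.5, -39.8]]
w2 [[50.4, 48.4], [-51.4, 32.1]]
w3 [[54.6, -96.0], [-56.6, -86.5]]
w3 [[49.8, -41.3], [-52.6, -57.8]]
w3 [[52.7, -24.4], [-48.6, -45.1]]
w3 [[78.7, 6.9], [64.4, 76.4]]
w3 [[47.4, 46.7], [-53.0, 23.9]]
w3 [[51.6, 58.3], [-48.2, 35.7]]
```

```bash
python3 -c "
from rig import *
print(hand_in())"
```

```text
the job is handed in; nothing more can be done
None
```

All four wedges are packed alternately in the tray, measuring within about 2 mm of home and under 0.07 rad askew in the last picture; I handed the job in after about 42 s on the robot clock, and it returned no verdict.

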